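# Pump up the blow-off air tank on a camera repair bench

## Robot

A 7-joint arm with a two-finger parallel gripper is mounted at the origin on the work surface. World frame = base frame: x ahead of the robot, y to its left, z up, the work surface at z = 0. Lengths are in m, angles in rad, forces in N, time in s.
With the tool pointing down it reaches from about 0.35 to 0.9 m from the base axis. Payload 7.2 kg.
Tool frame: the origin (TCP) lies between the finger pads; the fingertips stand 11 mm ahead of it and the grasp point (between the pads) lies 8 mm behind it; z points along the fingers, y is the line along which they close (so a half turn about z gives the same grasp; the last joint's range is limited). The gripper opens to 88 mm and grips with 3 to 60 N. Pads are 20 mm wide; open, the fingers measure 115 mm over their backs; the gripper's body (75 mm by 178 mm) begins 61 mm behind the grasp point.
Start: joints at [1.13, 0.411, -0.013, 1.596, 0.006, 1.134, -0.082], TCP at [0.228, -0.582, 0.199] pointing down, gripper open.
Joint ranges: [-2.95, 2.95], [-0.29, 1.99], [-1.47, 1.44], [0.14, 2.54], [-1.03, 4.17], [0.13, 1.85], [-2.86, 2.86]. Speed limits (rad/s): [2.39, 2.39, 3.01, 3.01, 3.14, 3.14, 3.14].

## Interface

Orientations are given as a unit quaternion [w, x, y, z].
In Python, from rig import bot gives the robot as it stands.
- The arm moves only by the tool play_rows, never from a script. Its argument "motion" is a list of rows, each an object with "dp": the shift along the tool's x, y, z in units of 3 cm (1.0 is 3 cm), a list of three; "rotation": the turn, a rotation vector about the tool's x, y, z in units of 0.08 rad (1.0 is 0.08 rad), a list of three; "claw": the closure in counts, from 0 (fully open) to 255 (shut). In form: [{"dp": [dx, dy, dz], "rotation": [ax, ay, az], "claw": claw}, ...]. A call has 1 to 5 rows; each row shifts and turns the commanded pose from where the row before left it, along the tool's axes as they then stand; what a row does not reach is not made up. A row lasts 1/8 s, in which the tool goes at most 62.5 mm and 10.7 degrees, less where a joint would pass 70% of its speed; a pose out of reach is approached as far as the arm can. A call with a number of a shift or a turn outside -1 to 1 is refused whole. A call with a gripper value outside its range is refused whole. The fingers move at their own pace and stop on an object; "grip_force" is the grip in N (left out, the last holds). Time passes only in rows, so rows that do not move let the fingers close. It gives the time, the measured TCP pose, the force, the opening and the grip force at its end, in the units of the state.
- bot.get_obs(): the state, without advancing time (a new reading comes with each control period).
- bot.camera(name): name is "side" or "top" or "wrist"; returns the picture (420x560x3 uint8, red, green, blue); there is no depth.
- bot.calibration(name): a dict with "camera_matrix" (3x3 intrinsics, pixels), "extrinsics" (4x4, takes a point from camera to world coordinates). Camera axes: x right, y down, z forward; pixel columns grow to the right and rows downward; lengths in m; the calibration is good to about 2 mm. A picture is of the moment at which its call begins: read the wrist's pose just before it. calibration takes no time and is no camera call; for the wrist camera it gives the pose at the moment of the call.
- bot.finish_job(): hands the job in; it is judged then, once.
Trained networks look in the newest picture that a camera, given by its name, has taken for a name from the list of things; names that differ only in an ending like _2 or _b are one class to them, and where a whole thing is asked for, a point or a joint stands for the part that bears it (a point fixed in the world has none). Each returns a list of dicts, best first, with "confidence" (0 to 1); they miss things now and then, are a little off and sometimes report something else, mostly with a low value. They report only what shows in the picture. A call takes as long as a camera call.
- bot.look_for(camera, query): "position" ([x, y, z] in m, in the coordinates of the camera as it stood for that picture, good to about 4 mm: the middle of the surface that is visible of it).
- bot.regions_of(camera, query): "mask" (420x560 bool, what is visible of it).
- bot.mark_of(camera, query): "position" ([x, y, z] in m, in the coordinates of the camera as it stood for that picture, good to about 4 mm: a listed point, or the origin of a listed thing).
The state is a dict: "time": time; "joint_pos": joint angles; "joint_velocities": joint speeds; "effort": joint torques, N m; "ee_pos": TCP position; "eef_rot": TCP orientation; "wrist_force": force on the tool from outside, world axes, zero at the start; "moment": the same for the moment, N m; "finger_gap": finger opening in m; "grasp_force": force on a finger pad.
Only numpy, scipy, OpenCV 4.12 (cv2) and the standard library are available. Lean on these libraries where they do the work, as an engineer would, in place of code of your own. Each camera call takes 0.05 s, during which the arm holds its last target. There are 200 camera calls.

## Task

Pump up the blue air tank for the blow-off gun: with your fingertips press its black knob all the way down and let it spring all the way back up, stroke after stroke, until the green indicator pin beside the pump pops fully out, then stop, before you overfill it and the red relief valve lifts, and take your hand away with the knob up. Do not touch the pin or the relief valve, and do not lift, tip or shift the tank or any of the things around it.

Things in the scene. Friction and masses are not known exactly. Their poses are not given: they have to be found in the camera images.
- tank: blue steel air tank, loose on a black rubber foot, 2.2 kg, 120 mm diameter, shoulder 140 mm high, pump upright on its axis; may stand left, middle or right, yaw within 52 degrees. Origin: centre of underside, z up. On the shoulder: indicator pin 43 mm towards +x; red relief valve at x -18, y +37 mm. A brass outlet sticks out 78 mm towards -x, 50 mm up
- knob_top (a point): centre of the flat top of the black round pump knob (42 mm diameter, flat for 34 mm), on the tank's axis, 234 mm above the bench when up; moves down with the plunger; z up
- plunger (a joint): pump plunger, metres pressed: 0 up (where its spring returns it by itself in about 0.2 s), 0.028 fully down against a stop. It takes about 5 N to start and 9 N at the bottom. Each full stroke adds the same amount of air, a shorter stroke less. Four to eight full strokes from the start bring the pin out
- pin_top (a point): top centre of the indicator pin: 14 mm diameter, steel-tipped with a bright green shaft, in a brass housing whose top is 144 mm above the bench. In, only 1.5 mm of steel tip shows; out, 14 mm of green shaft shows (top at 159.5 mm). z up
- pin (a joint): indicator pin, metres raised: 0 in, 0.014 fully out. It stays in until the tank is full, then pops out at once, during a stroke, and stays out
- relief_top (a point): top centre of the red relief valve cap, 15 mm diameter with a steel pull ring, on a brass base; 149 mm above the bench when shut; z up
- relief (a joint): relief valve, metres lifted: 0 shut, 0.006 open. It lifts if three to six further full strokes are pumped after the pin is out
- dispenser: white plastic push-top solvent dispenser with a red collar and steel dish top, 76 mm diameter, 135 mm tall; leave alone. Origin: centre of its underside, z up
- lens: black camera lens standing on its mount, 65 mm diameter, 50 mm tall; leave alone. Origin: centre of its underside, z up
- jar: glass jar of screws with a brass-coloured lid, 60 mm diameter, 87 mm tall; leave alone. Origin: centre of its underside, z up
- tin: open steel tin, 80 mm diameter, 34 mm tall; leave alone. Origin: centre of its underside, z up
- glue: blue glue bottle with a yellow label, 38 mm diameter, 102 mm tall; leave alone. Origin: centre of its underside, z up
- camera: black and silver camera body, 138 x 36 x 93 mm, standing; leave alone. Origin: centre of its underside, z up
- finder: black square waist-level viewfinder, 80 x 80 x 44 mm; leave alone. Origin: centre of its underside, z up

How it is judged:
On the way, in this order (a step that is already met when the one before it is completed fails the run):
1. the plunger is pressed down for a first full stroke (22 of its 28 mm) (value of joint plunger above 0.022 m), for 0.02 s.
2. the plunger is let back up (within 5 mm of its top) after the first stroke (value of joint plunger below 0.005 m), for 0.02 s.
3. the plunger is pressed down for a second full stroke (22 of its 28 mm) (value of joint plunger above 0.022 m), for 0.02 s.
4. the plunger is let back up (within 5 mm of its top) after the second stroke (value of joint plunger below 0.005 m), for 0.02 s.
5. the plunger is pressed down for a third full stroke (22 of its 28 mm) (value of joint plunger above 0.022 m), for 0.02 s.
6. the plunger is let back up (within 5 mm of its top) after the third stroke (value of joint plunger below 0.005 m), for 0.02 s.
7. the pin pops out (12 of its 14 mm) (value of joint pin above 0.012 m), for 0.2 s.
At the end, for the whole second after the job is handed in: the pin is out by at least 12 of its 14 mm, the plunger is up within 4 mm, the relief valve is shut (lifted less than 2 mm), and the tank stands at rest, upright within 3 degrees and within 15 mm of where it stood, and every other loose thing lies within 15 mm of where it was (value of joint pin above 0.012 m and value of joint plunger below 0.004 m and value of joint relief below 0.002 m and distance of each of tank, dispenser, lens, jar, tin, glue, camera, finder from where it was at the start of the episode below 0.015 m and angle between tank's own z axis and vertical below 0.05 rad and linear speed of tank below 0.02 m/s); the robot touches nothing.
It fails at once if the tank is overfilled: the relief valve lifts by 2 mm (value of joint relief above 0.002 m).
It fails at once if the robot touches the indicator pin or the relief valve (contact force between any of the fingers, the arm and pin above 0.3 N or contact force between any of the fingers, the arm and relief above 0.3 N).
It fails at once if the tank is lifted by 8 mm, tipped by 9 degrees or shifted by 15 mm (height (world z) of tank above 0.008 m or angle between tank's own z axis and vertical above 0.16 rad or distance of tank from where it was at the start of the episode above 0.015 m).
It fails at once if another thing on the bench is lifted, tipped or shifted by 15 mm (distance of any of dispenser, lens, jar, tin, glue, camera, finder from where it was at the start of the episode above 0.015 m or angle between any of dispenser, lens, jar, tin, glue, camera, finder's own z axis and vertical above 0.35 rad).
It also fails if it takes over 53 s, if anything falls off the work surface, if the arm or the gripper's body presses on something with over 40 N, if the wrist force passes 120 N, or if a joint passes its speed limit or range.

## Working session

There is one attempt and no reset: what is moved stays moved. The work goes in short steps, Python scripts to look and compute and a tool call to move; the robot and the scene stay as the last step left them, time stands still between calls to the robot, and variables do not carry over. Pictures are saved under pics/ and viewed, at most 10 in all, crops included, and the job is handed in when it is done.

Besides the shell and the picture viewer there is one more tool, called after "Emit:" as a command line: name --argument value ..., lists and objects as JSON in quotes. play_rows: Moves the arm, as the interface text tells. Its arguments: {"type":"object","properties":{"motion":{"type":"array"},"grip_force":{"type":"number"}},"required":["motion"]}

```bash
mkdir -p pics
cat > h.py <<'E'
import numpy as np, cv2
from rig import bot
def W(cam,p):
    T=np.array(bot.calibration(cam)["extrinsics"]); return (T@np.r_[p,1])[:3]
def save(cam,n):
    im=bot.camera(cam); cv2.imwrite(f"pics/{n}.png",im[:,:,::-1]); return im
E
python3 - <<'E'
from h import *
o=bot.get_obs(); print(o["time"],o["ee_pos"],o["eef_rot"],o["wrist_force"],o["finger_gap"])
a=save("top","t0"); b=save("side","s0")
cv2.imwrite("pics/a.png",np.hstack([a,b])[:,:,::-1][:, :].copy() if 0 else cv2.resize(np.vstack([a,b])[:,:,::-1],(400,600)))
for c in ("top","side"):
    for q in ("knob_top","pin_top","relief_top","tank"):
        for r in bot.mark_of(c,q)[:2]: print(c,q,r["confidence"],W(c,r["position"]).round(4))
E
```

```text
0.0 [ 0.22740768 -0.58156561  0.19768688] [-8.06192730e-04  9.82673570e-01  1.85342836e-01 -1.94755837e-04] [ 0.15824834  0.40507956 -0.50349317] 0.08764472009418565
top knob_top 0.79 [ 0.4678 -0.2436  0.2354]
top pin_top 0.61 [ 0.5072 -0.2324  0.1444]
top relief_top 0.47 [ 0.4385 -0.2158  0.1489]
top tank 0.83 [ 0.4669 -0.2494  0.0037]
side knob_top 0.68 [ 0.4696 -0.2473  0.2338]
side pin_top 0.52 [ 0.4438 -0.2126  0.1564]
side pin_top 0.5 [ 0.5298 -0.437  -0.0027]
side relief_top 0.36 [ 0.4437 -0.213   0.1542]
side tank 0.98 [ 0.4633 -0.2458 -0.0008]
```

View pics/t0.png

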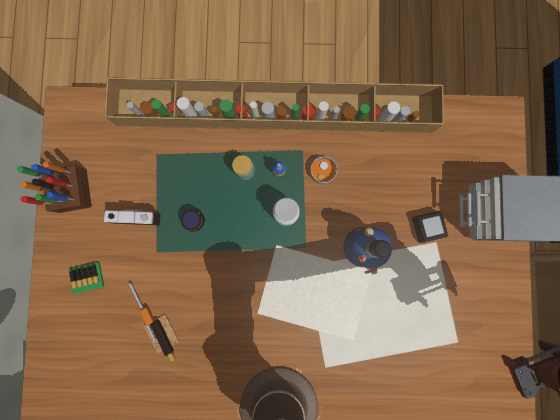

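View pics/s0.png

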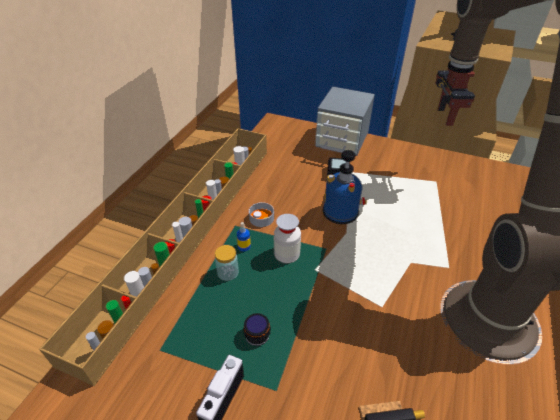

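The top picture shows the tank at about (368,247), with its knob at (380,248), the pin side up at (369,231) and the relief valve at (363,259). The side picture shows it at (343,190). The points agree: yaw is about 17°, the axis is near (0.468, -0.246) and the knob is at 0.234. I'll raise the arm and approach with the fingers closed.

Emit:
play_rows --motion '[{"dp": [0,0,-1],"rotation": [0,0,0],"claw": 255},{"dp": [0.5,-0.3,-1],"rotation": [0,0,0],"claw": 255},{"dp": [1,-0.65,-1],"rotation": [0,0,0],"claw": 255},{"dp": [1,-0.65,0],"rotation": [0,0,0],"claw": 255},{"dp": [1,-0.65,0],"rotation": [0,0,0],"claw": 255}]' --grip_force 20

```text
time: 1.12
ee_pos: [0.3015, -0.4802, 0.2892]
eef_rot: [0.001, 0.983, 0.185, 0.0]
wrist_force: [0.9, -0.0, -1.2]
finger_gap: 0.0413
grasp_force: 0.0
```

Emit:
play_rows --motion '[{"dp": [1,-0.65,0],"rotation": [0,0,0],"claw": 255},{"dp": [1,-0.65,0],"rotation": [0,0,0],"claw": 255},{"dp": [1,-0.65,0],"rotation": [0,0,0],"claw": 255},{"dp": [1,-0.65,0],"rotation": [0,0,0],"claw": 255},{"dp": [0,0,0],"rotation": [0,0,0],"claw": 255}]'

```text
time: 1.75
ee_pos: [0.3862, -0.3621, 0.2889]
eef_rot: [-0.0, 0.982, 0.188, 0.001]
wrist_force: [0.3, -0.8, 0.2]
finger_gap: 0.0006
grasp_force: 0.0
```

Run:
```python
from h import *
o=bot.get_obs(); print(o["time"],o["ee_pos"],o["eef_rot"],o["wrist_force"],o["finger_gap"])
save("wrist","w0")
for q in ("knob_top","pin_top","relief_top","tank"):
    for r in bot.mark_of("wrist",q)[:2]: print(q,r["confidence"],W("wrist",r["position"]).round(4))
from scipy.spatial.transform import Rotation as R
q=np.array(o["eef_rot"]);M=R.from_quat(q[[1,2,3,0]]).as_matrix()
print(M.round(3), M.T@(np.array([.468,-.246,.265])-o["ee_pos"])/.03)
```

```text
1.75 [ 0.38615881 -0.36207853  0.28886598] [-1.08310356e-04  9.82209419e-01  1.87788057e-01  5.39627810e-04] [ 0.34199587 -0.81337685  0.22035706] 0.0005770788137437607
knob_top 0.63 [ 0.4675 -0.2486  0.2347]
pin_top 0.5 [ 0.5058 -0.2377  0.147 ]
relief_top 0.62 [ 0.4366 -0.2143  0.1468]
tank 0.97 [ 0.4643 -0.25   -0.0019]
[[ 0.929  0.369  0.001]
 [ 0.369 -0.929  0.   ]
 [ 0.001 -0.    -1.   ]] [ 3.96211417 -2.59002186  0.79992042]
```

View pics/w0.png

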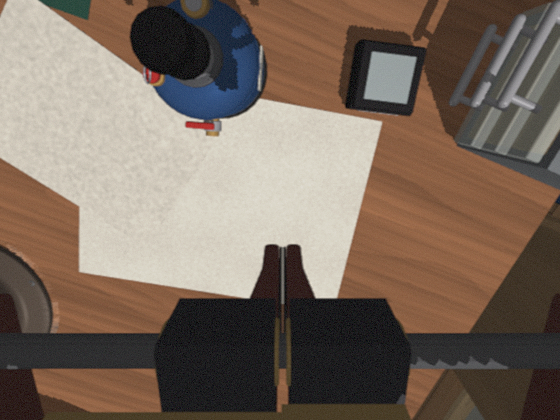

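The wrist picture shows the knob at (165,40) and the relief valve at (152,75), and the fingers are closed. The knob averages to (0.468, -0.247). I'll move over it.

Emit:
play_rows --motion '[{"dp": [1,-0.65,0],"rotation": [0,0,0],"claw": 255},{"dp": [1,-0.65,0],"rotation": [0,0,0],"claw": 255},{"dp": [1,-0.65,0],"rotation": [0,0,0],"claw": 255},{"dp": [0.95,-0.6,0.5],"rotation": [0,0,0],"claw": 255},{"dp": [0,0,0.3],"rotation": [0,0,0],"claw": 255}]'

```text
time: 2.62
ee_pos: [0.4676, -0.2485, 0.2639]
eef_rot: [-0.001, 0.982, 0.187, 0.0]
wrist_force: [0.1, -0.5, 0.1]
finger_gap: 0.0006
grasp_force: 0.0
```

Emit:
play_rows --motion '[{"dp": [0,0,0],"rotation": [0,0,0],"claw": 255}]'

```text
time: 2.75
ee_pos: [0.4656, -0.2514, 0.2638]
eef_rot: [-0.0, 0.983, 0.185, -0.001]
wrist_force: [-0.3, -0.1, 0.6]
finger_gap: 0.0005
grasp_force: 0.0
```

Run:
```python
from h import *
o=bot.get_obs(); print(o["time"],o["ee_pos"],o["wrist_force"])
w=save("wrist","w1"); s=save("side","s1")
c=cv2.resize(s[130:230,295:395],(420,420),interpolation=cv2.INTER_CUBIC)
o=np.hstack([w,c]); cv2.imwrite("pics/m1.png",cv2.resize(o,(793,340))[:,:,::-1])
```

```text
2.75 [ 0.46558594 -0.25140685  0.26380343] [-0.25722468 -0.1190983   0.58215495]
```

View pics/m1.png

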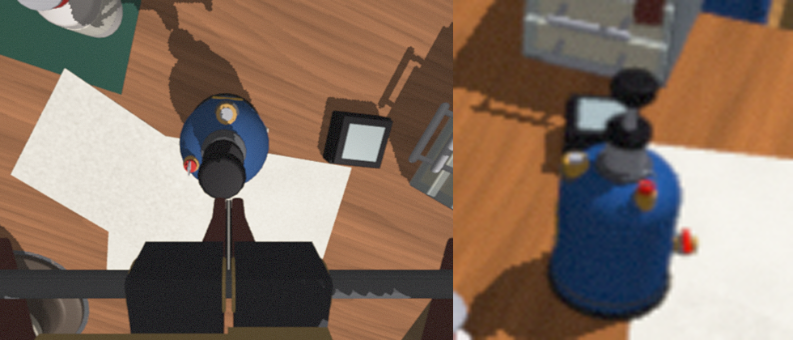

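Run:
```python
from h import *
p=np.array(bot.get_obs()["ee_pos"])
for c in ("side","wrist","top"):
    k=bot.calibration(c);K=np.array(k["camera_matrix"]);T=np.linalg.inv(np.array(k["extrinsics"]))
    for n,x in (("tip",p-[0,0,.011]),("knob",[.468,-.247,.234]),("pin",[.509,-.234,.1455])):
        u=K@(T@np.r_[x,1])[:3]; print(c,n,(u[:2]/u[2]).round(1))
s=bot.camera("side");w=bot.camera("wrist")
a=cv2.resize(s[90:190,290:390],(400,400),interpolation=cv2.INTER_CUBIC)
b=cv2.resize(w[130:270,210:350],(400,400),interpolation=cv2.INTER_CUBIC)
cv2.imwrite("pics/m2.png",np.hstack([a,b])[:,:,::-1])
```

```text
side tip [350.3 145.5]
side knob [348.4 151.9]
side pin [331.  175.3]
wrist tip [281.7 237.5]
wrist knob [276.1 221.2]
wrist pin [280.5 141.2]
top tip [387.1 248.9]
top knob [382.9 247.8]
top pin [369.5 231.6]
```

View pics/m2.png

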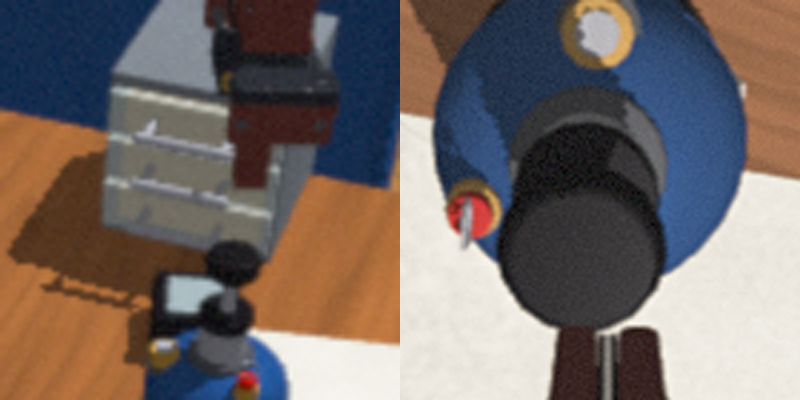

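The side view shows the fingertip end at about (352,137) and the knob at (348,154). In the wrist view the fingertips are at (282,245) and the knob centre at (274,220). The closed tips look about 2 cm higher than the nominal figure, so I'll check this numerically.

Run:
```python
from h import *
p=np.array(bot.get_obs()["ee_pos"]);X=np.array([.93,.366,0])
P={}
for c in ("side","wrist"):
    k=bot.calibration(c);E=np.array(k["extrinsics"]);P[c]=np.array(k["camera_matrix"])@np.linalg.inv(E)[:3]; print(c,"cam",E[:3,3].round(3))
def pr(c,x):
    u=P[c]@np.r_[x,1]; return (u[:2]/u[2]).round(1)
for dz in (-.011,0,.011,.02):
  for dx in (-.01,0,.01): print(dz,dx,pr("side",p+[0,0,dz]+X*dx),pr("wrist",p+[0,0,dz]+X*dx))
def tri(a,b):
    h=cv2.triangulatePoints(P["side"],P["wrist"],np.float64(a).reshape(2,1),np.float64(b).reshape(2,1)).ravel();return h[:3]/h[3]
print("tip",tri((352.5,136),(282,245)),"knob",tri((348,153.5),(273.7,220)))
```

```text
side cam [0.283 0.737 0.918]
wrist cam [ 0.542 -0.222  0.451]
-0.011 -0.01 [353.6 145.5] [281.8 252.4]
-0.011 0 [350.2 145.5] [281.7 237.5]
-0.011 0.01 [346.7 145.4] [281.6 222.3]
0 -0.01 [354.1 142.3] [281.8 260.2]
0 0 [350.6 142.2] [281.7 244.7]
0 0.01 [347.1 142.2] [281.6 228.7]
0.011 -0.01 [354.6 139. ] [281.8 268.8]
0.011 0 [351.1 139. ] [281.7 252.6]
0.011 0.01 [347.6 138.9] [281.6 235.9]
0.02 -0.01 [355.  136.3] [281.8 276.7]
0.02 0 [351.4 136.3] [281.7 259.8]
0.02 0.01 [347.9 136.2] [281.6 242.4]
tip [ 0.46744343 -0.25172807  0.2836414 ] knob [ 0.46771924 -0.24503566  0.22996609]
```

Emit:
play_rows --motion '[{"dp": [0.13,-0.11,0.4],"rotation": [0,0,0],"claw": 255},{"dp": [0,0,0.3],"rotation": [0,0,0],"claw": 255},{"dp": [0,0,0],"rotation": [0,0,0],"claw": 255}]'

```text
time: 3.32
ee_pos: [0.4685, -0.2454, 0.2424]
eef_rot: [-0.001, 0.983, 0.185, -0.001]
wrist_force: [0.2, -0.6, -0.6]
finger_gap: 0.0005
grasp_force: 0.0
```

Run:
```python
from h import *
o=bot.get_obs(); print(o["time"],o["ee_pos"],o["wrist_force"])
s=bot.camera("side");w=bot.camera("wrist")
a=cv2.resize(s[110:210,290:390],(400,400),interpolation=cv2.INTER_CUBIC)
b=cv2.resize(w[130:270,210:350],(400,400),interpolation=cv2.INTER_CUBIC)
cv2.imwrite("pics/m3.png",np.hstack([a,b])[:,:,::-1])
```

```text
3.325 [ 0.46849368 -0.24542422  0.24242877] [ 0.22651115 -0.57397555 -0.55375281]
```

View pics/m3.png

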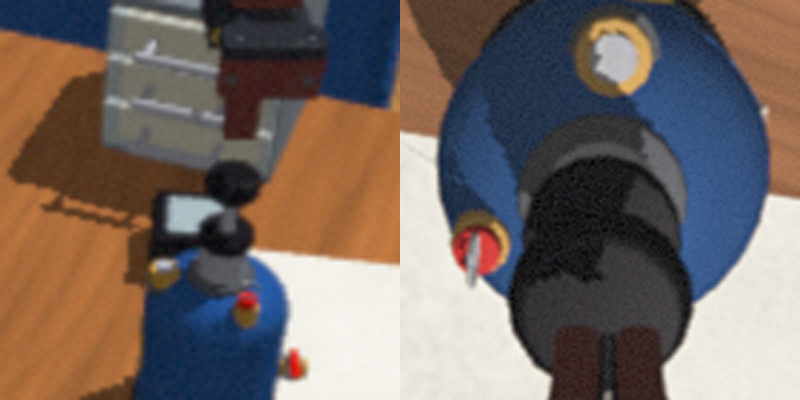

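The tips are centred over the knob and still about 2–3 cm above it (side tip row 144, knob top row 153). I'll keep descending with force checks.

Emit:
play_rows --motion '[{"dp": [0,0,0.3],"rotation": [0,0,0],"claw": 255},{"dp": [0,0,0.3],"rotation": [0,0,0],"claw": 255},{"dp": [0,0,0],"rotation": [0,0,0],"claw": 255}]'

```text
time: 3.8
ee_pos: [0.4685, -0.2455, 0.2245]
eef_rot: [-0.0, 0.983, 0.185, -0.001]
wrist_force: [-0.0, 0.5, 0.8]
finger_gap: 0.0005
grasp_force: 0.0
```

Emit:
play_rows --motion '[{"dp": [0,0,0.2],"rotation": [0,0,0],"claw": 255},{"dp": [0,0,0],"rotation": [0,0,0],"claw": 255}]'

```text
time: 4.05
ee_pos: [0.4689, -0.2457, 0.2191]
eef_rot: [-0.0, 0.983, 0.185, -0.0]
wrist_force: [0.7, -0.4, -0.6]
finger_gap: 0.0003
grasp_force: 0.0
```

Emit:
play_rows --motion '[{"dp": [0,0,0.2],"rotation": [0,0,0],"claw": 255},{"dp": [0,0,0],"rotation": [0,0,0],"claw": 255}]'

```text
time: 4.3
ee_pos: [0.4688, -0.2456, 0.2131]
eef_rot: [-0.0, 0.983, 0.185, -0.0]
wrist_force: [-0.5, 0.2, -0.6]
finger_gap: 0.0006
grasp_force: 0.0
```

Emit:
play_rows --motion '[{"dp": [0,0,0.2],"rotation": [0,0,0],"claw": 255},{"dp": [0,0,0],"rotation": [0,0,0],"claw": 255}]'

```text
time: 4.55
ee_pos: [0.4695, -0.2459, 0.2077]
eef_rot: [0.0, 0.983, 0.185, 0.0]
wrist_force: [0.3, -0.4, 3.2]
finger_gap: 0.0002
grasp_force: 1.7
```

Contact is at TCP z ≈ 0.208, so the bottom of the stroke is ≈ 0.180. First stroke.

Emit:
play_rows --motion '[{"dp": [0,0,0.4],"rotation": [0,0,0],"claw": 255},{"dp": [0,0,0.4],"rotation": [0,0,0],"claw": 255},{"dp": [0,0,0.1],"rotation": [0,0,0],"claw": 255}]'

```text
time: 4.92
ee_pos: [0.4698, -0.246, 0.1821]
eef_rot: [0.001, 0.983, 0.185, 0.001]
wrist_force: [-6.4, 3.2, 28.4]
finger_gap: 0.0006
grasp_force: 14.3
```

Emit:
play_rows --motion '[{"dp": [0,0,0.1],"rotation": [0,0,0],"claw": 255},{"dp": [0,0,0],"rotation": [0,0,0],"claw": 255}]'

```text
time: 5.18
ee_pos: [0.4701, -0.2461, 0.182]
eef_rot: [0.001, 0.983, 0.185, 0.001]
wrist_force: [-10.1, 4.2, 34.6]
finger_gap: 0.0007
grasp_force: 17.4
```

The knob bottomed at 0.182. Now I release it.

Emit:
play_rows --motion '[{"dp": [0,0,-0.6],"rotation": [0,0,0],"claw": 255},{"dp": [0,0,-0.6],"rotation": [0,0,0],"claw": 255},{"dp": [0,0,0],"rotation": [0,0,0],"claw": 255}]'

```text
time: 5.55
ee_pos: [0.4697, -0.246, 0.2145]
eef_rot: [0.001, 0.983, 0.185, 0.001]
wrist_force: [-0.0, -0.3, 0.1]
finger_gap: 0.0007
grasp_force: 0.0
```

Run:
```python
from h import *
o=bot.get_obs(); print(o["time"],o["ee_pos"],o["wrist_force"])
s=bot.camera("side");w=bot.camera("wrist")
np.savez("ref.npz",s=s,w=w)
for q in ("pin_top","knob_top"):
    for r in bot.mark_of("wrist",q)[:1]: print(q,r["confidence"],W("wrist",r["position"]).round(4))
a=cv2.resize(s[110:210,290:390],(400,400),interpolation=cv2.INTER_CUBIC)
b=cv2.resize(w[70:270,210:410],(400,400),interpolation=cv2.INTER_CUBIC)
cv2.imwrite("pics/m4.png",np.hstack([a,b])[:,:,::-1])
```

```text
5.55 [ 0.46969073 -0.24597017  0.21447012] [-0.04767418 -0.28567562  0.14292453]
pin_top 0.53 [ 0.5071 -0.2318  0.1457]
```

View pics/m4.png

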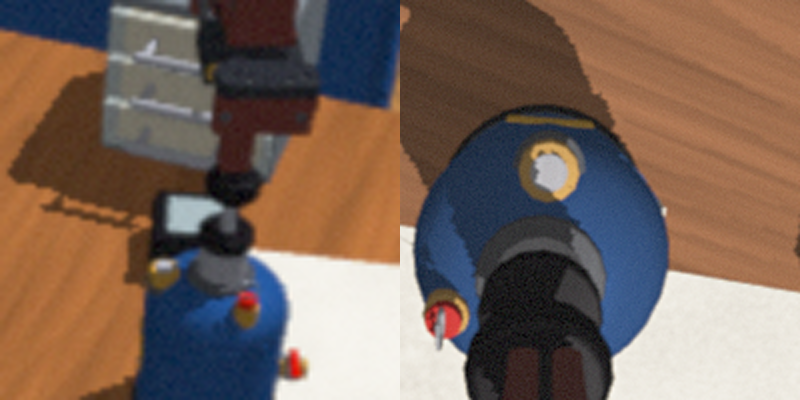

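The side view shows the tip just above the knob, which is back up, and the pin in its housing at (330,177). The wrist view shows the steel pin at (284,156), in. The arm and hand clear the pin. I'll continue with stroke 2, using green-pixel counts as the monitor.

```bash
cat > g.py <<'E'
from h import *
o=bot.get_obs(); print(o["time"],o["ee_pos"].round(4) if hasattr(o["ee_pos"],"round") else o["ee_pos"])
def g(im):
    h=cv2.cvtColor(im,cv2.COLOR_RGB2HSV); return int(cv2.inRange(h,(40,90,40),(85,255,255)).sum()//255)
s=bot.camera("side"); w=bot.camera("wrist")
print("green side",g(s[155:195,315:350]),"wrist",g(w[110:185,250:320]))
r=bot.mark_of("wrist","pin_top")[:1]
if r: print(r[0]["confidence"],W("wrist",r[0]["position"]).round(4))
E
python3 g.py
```

```text
5.75 [ 0.4685 -0.2455  0.2125]
green side 0 wrist 0
0.52 [ 0.5077 -0.2338  0.1472]
```

Emit:
play_rows --motion '[{"dp": [0,0,0.5],"rotation": [0,0,0],"claw": 255},{"dp": [0,0,0.5],"rotation": [0,0,0],"claw": 255},{"dp": [0,0,0.1],"rotation": [0,0,0],"claw": 255},{"dp": [0,0,0],"rotation": [0,0,0],"claw": 255}]'

```text
time: 6.4
ee_pos: [0.4698, -0.246, 0.1822]
eef_rot: [0.001, 0.983, 0.185, 0.001]
wrist_force: [-3.9, 2.1, 18.3]
finger_gap: 0.0006
grasp_force: 8.6
```

Emit:
play_rows --motion '[{"dp": [0,0,-0.5],"rotation": [0,0,0],"claw": 255},{"dp": [0,0,-0.6],"rotation": [0,0,0],"claw": 255},{"dp": [0,0,0],"rotation": [0,0,0],"claw": 255},{"dp": [0,0,0],"rotation": [0,0,0],"claw": 255}]'

```text
time: 6.9
ee_pos: [0.4686, -0.2455, 0.2126]
eef_rot: [-0.0, 0.983, 0.185, -0.001]
wrist_force: [0.1, -0.4, -0.4]
finger_gap: 0.0002
grasp_force: 0.0
```

```bash
python3 g.py
```

```text
6.9 [ 0.4686 -0.2455  0.2126]
green side 0 wrist 0
0.53 [ 0.5086 -0.2342  0.1476]
```

Emit:
play_rows --motion '[{"dp": [0,0,0.5],"rotation": [0,0,0],"claw": 255},{"dp": [0,0,0.5],"rotation": [0,0,0],"claw": 255},{"dp": [0,0,0.1],"rotation": [0,0,0],"claw": 255},{"dp": [0,0,0],"rotation": [0,0,0],"claw": 255}]'

```text
time: 7.55
ee_pos: [0.4697, -0.2459, 0.1821]
eef_rot: [0.001, 0.983, 0.185, 0.001]
wrist_force: [-6.0, 2.4, 19.7]
finger_gap: 0.0004
grasp_force: 9.5
```

Emit:
play_rows --motion '[{"dp": [0,0,-0.5],"rotation": [0,0,0],"claw": 255},{"dp": [0,0,-0.6],"rotation": [0,0,0],"claw": 255},{"dp": [0,0,0],"rotation": [0,0,0],"claw": 255},{"dp": [0,0,0],"rotation": [0,0,0],"claw": 255}]'

```text
time: 8.05
ee_pos: [0.4685, -0.2455, 0.2124]
eef_rot: [-0.0, 0.983, 0.185, -0.001]
wrist_force: [-0.2, 0.9, -0.1]
finger_gap: 0.0005
grasp_force: 0.0
```

```bash
python3 g.py
```

```text
8.05 [ 0.4685 -0.2455  0.2124]
green side 0 wrist 0
0.62 [ 0.5074 -0.2338  0.1463]
```

Stroke 4.

Emit:
play_rows --motion '[{"dp": [0,0,0.5],"rotation": [0,0,0],"claw": 255},{"dp": [0,0,0.5],"rotation": [0,0,0],"claw": 255},{"dp": [0,0,0.1],"rotation": [0,0,0],"claw": 255},{"dp": [0,0,0],"rotation": [0,0,0],"claw": 255}]'

```text
time: 8.7
ee_pos: [0.4697, -0.246, 0.1822]
eef_rot: [0.001, 0.983, 0.185, 0.001]
wrist_force: [-4.7, 2.1, 19.4]
finger_gap: 0.0006
grasp_force: 9.5
```

Emit:
play_rows --motion '[{"dp": [0,0,-0.5],"rotation": [0,0,0],"claw": 255},{"dp": [0,0,-0.6],"rotation": [0,0,0],"claw": 255},{"dp": [0,0,0],"rotation": [0,0,0],"claw": 255},{"dp": [0,0,0],"rotation": [0,0,0],"claw": 255}]'

```text
time: 9.2
ee_pos: [0.4686, -0.2455, 0.2124]
eef_rot: [-0.0, 0.983, 0.185, -0.001]
wrist_force: [0.8, 0.2, -0.0]
finger_gap: 0.0008
grasp_force: 0.0
```

```bash
python3 g.py
```

```text
9.2 [ 0.4686 -0.2455  0.2124]
green side 0 wrist 0
0.63 [ 0.5083 -0.2338  0.1454]
```

Stroke 5.

Emit:
play_rows --motion '[{"dp": [0,0,0.5],"rotation": [0,0,0],"claw": 255},{"dp": [0,0,0.5],"rotation": [0,0,0],"claw": 255},{"dp": [0,0,0.1],"rotation": [0,0,0],"claw": 255},{"dp": [0,0,0],"rotation": [0,0,0],"claw": 255}]'

```text
time: 9.85
ee_pos: [0.4697, -0.246, 0.1822]
eef_rot: [0.001, 0.983, 0.185, 0.001]
wrist_force: [-5.4, 2.3, 19.1]
finger_gap: 0.0003
grasp_force: 9.5
```

Emit:
play_rows --motion '[{"dp": [0,0,-0.5],"rotation": [0,0,0],"claw": 255},{"dp": [0,0,-0.6],"rotation": [0,0,0],"claw": 255},{"dp": [0,0,0],"rotation": [0,0,0],"claw": 255},{"dp": [0,0,0],"rotation": [0,0,0],"claw": 255}]'

```text
time: 10.35
ee_pos: [0.4685, -0.2455, 0.2124]
eef_rot: [-0.0, 0.983, 0.185, -0.001]
wrist_force: [0.4, 0.5, -0.0]
finger_gap: 0.0003
grasp_force: 0.0
```

```bash
python3 g.py; python3 -c "
from h import *
s=save('side','s5');w=save('wrist','w5');r=np.load('ref.npz')
for k,a,b in (('s',s[155:195,315:350],r['s'][155:195,315:350]),('w',w[110:185,250:320],r['w'][110:185,250:320])): print(k,cv2.absdiff(a,b).mean())"
```

```text
10.35 [ 0.4685 -0.2455  0.2124]
green side 0 wrist 0
0.71 [ 0.5088 -0.2333  0.1452]
s 2.6814285714285715
w 5.267492063492064
```

No change yet. Stroke 6.

Emit:
play_rows --motion '[{"dp": [0,0,0.5],"rotation": [0,0,0],"claw": 255},{"dp": [0,0,0.5],"rotation": [0,0,0],"claw": 255},{"dp": [0,0,0.1],"rotation": [0,0,0],"claw": 255},{"dp": [0,0,0],"rotation": [0,0,0],"claw": 255}]'

```text
time: 11.1
ee_pos: [0.4699, -0.246, 0.1822]
eef_rot: [0.001, 0.983, 0.185, 0.001]
wrist_force: [-3.4, 1.4, 16.4]
finger_gap: 0.0005
grasp_force: 8.2
```

Emit:
play_rows --motion '[{"dp": [0,0,-0.5],"rotation": [0,0,0],"claw": 255},{"dp": [0,0,-0.6],"rotation": [0,0,0],"claw": 255},{"dp": [0,0,0],"rotation": [0,0,0],"claw": 255},{"dp": [0,0,0],"rotation": [0,0,0],"claw": 255}]'

```text
time: 11.6
ee_pos: [0.4686, -0.2455, 0.2126]
eef_rot: [-0.0, 0.983, 0.185, -0.001]
wrist_force: [-0.3, -0.6, 0.1]
finger_gap: 0.0001
grasp_force: 0.0
```

```bash
python3 g.py; python3 -c "
from h import *
s=save('side','s6');w=save('wrist','w6');r=np.load('ref.npz')
for k,a,b in (('s',s[155:195,315:350],r['s'][155:195,315:350]),('w',w[110:185,250:320],r['w'][110:185,250:320])): print(k,cv2.absdiff(a,b).mean())
a=cv2.resize(s[110:210,290:390],(400,400),interpolation=cv2.INTER_CUBIC)
b=cv2.resize(w[70:270,210:410],(400,400),interpolation=cv2.INTER_CUBIC)
cv2.imwrite('pics/m6.png',np.hstack([a,b])[:,:,::-1])"
```

```text
11.6 [ 0.4686 -0.2455  0.2126]
green side 11 wrist 7
0.76 [ 0.5077 -0.2341  0.1601]
s 5.0128571428571425
w 7.561079365079365
```

View pics/m6.png

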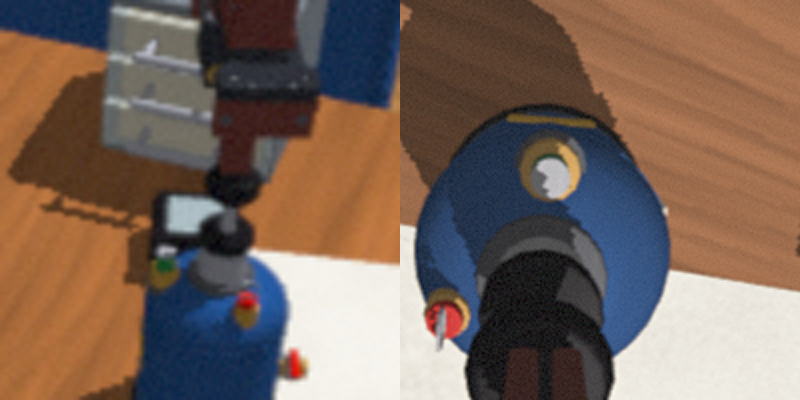

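The pin is out: green shaft shows in the side crop at (165,262), and its top measures 0.160. The relief valve is shut. I'll retreat upwards.

Emit:
play_rows --motion '[{"dp": [0,0,-1],"rotation": [0,0,0],"claw": 255},{"dp": [0,0,-1],"rotation": [0,0,0],"claw": 255},{"dp": [0,0,-1],"rotation": [0,0,0],"claw": 255},{"dp": [0,0,0],"rotation": [0,0,0],"claw": 255},{"dp": [0,0,0],"rotation": [0,0,0],"claw": 255}]'

```text
time: 12.48
ee_pos: [0.4687, -0.2456, 0.3027]
eef_rot: [-0.0, 0.983, 0.185, -0.0]
wrist_force: [-0.2, -0.2, -0.5]
finger_gap: 0.0006
grasp_force: 0.0
```

```bash
python3 -c "
from h import *
print(bot.get_obs()['ee_pos']); bot.camera('side')
for q in ('knob_top','tank'): r=bot.mark_of('side',q)[0]; print(q,W('side',r['position']).round(3))
print(bot.finish_job())"
```

```text
[ 0.4687311  -0.24559965  0.30267323]
knob_top [ 0.467 -0.245  0.232]
tank [ 0.461 -0.244  0.001]
the job is handed in; nothing more can be done
None
```

The pin popped fully out on the sixth full stroke with the relief valve shut and the tank where it stood; I withdrew the hand with the knob up and handed the job in at about 12.5 s (no verdict was returned).

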